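# Swing the bench magnifier over the dish of cut stones

## Robot

A 6-joint arm with a two-finger parallel gripper is mounted at the origin on a cart in front of the work surface, level with it; the furniture and walls round the work are solid. World frame = base frame: x ahead of the robot, y to its left, z up, the work surface at z = 0. Lengths are in mm, angles in rad, forces in N, time in s.
With the tool pointing down it reaches from about 275 to 775 mm from the base axis. Payload 14.6 kg.
Tool frame: the origin (TCP) lies at the very end of the fingers, on their centre line; the grasp point (between the pads) lies 19 mm behind it (bot.grip_point_offset is the distance from the TCP to the grasp point, in mm); z points along the fingers, y is the line along which they close (so a half turn about z gives the same grasp; the last joint's range is limited). The gripper opens to 85 mm and grips with 20 to 120 N. Pads are 22 mm wide; open, the fingers measure 114 mm over their backs; the gripper's body (76 mm by 85 mm) begins 54 mm behind the grasp point. The pads swing forward as they close: fully open they stand 13 mm farther back than shut.
Start: joints at [-1.496, 0.263, -0.048, 1.259, 0, 1.415], TCP at [119.579, -511.204, 231.278] pointing down, gripper open.
Joint ranges: [-2.65, 2.65], [-0.89, 1.7], [-1.18, 1.37], [-2.13, 2.11], [-1.35, 1.29], [-3.14, 3.14]. Speed limits (rad/s): [1.89, 1.89, 2.57, 2.79, 3.14, 3.14].

## Interface

Orientations are given as a rotation vector (axis times angle).
In Python, from workcell import sensors, cams, close_job, bot gives the robot as it stands.
- The arm moves only by the tool move_arm, never from a script. Its argument "commands" is a list of rows, each a list of 3 entries, a list of its own where there are three numbers: the turn, a rotation vector about the tool's x, y, z in degrees, then the shift along the tool's x, y, z in mm, then the opening, from -1 (shut) to 1 (fully open). A call has 1 to 10 rows; each row is the pose to reach, as a shift and turn from the pose commanded when the call began, along the tool's axes at that moment; what a row does not reach only later rows make up. A row lasts 1/8 s, in which the tool goes at most 62.5 mm and 10.7 degrees, less where a joint would pass 70% of its speed; a pose out of reach is approached as far as the arm can. A call with a gripper value outside its range is refused whole. The fingers move at their own pace and stop on an object; "squeeze" is the grip in N (left out, the last holds). Time passes only in rows, so rows that repeat a pose let the fingers close. It gives the time, the measured TCP pose, the force, the opening and the grip force at its end, in the units of the state.
- sensors.sense(): the state, without advancing time (a new reading comes with each control period).
- cams.read_camera(name): name is "scene" or "top" or "wrist"; returns the picture (400x640x3 uint8, red, green, blue); there is no depth.
- cams.get_calibration(name): a dict with "camera_matrix" (3x3 intrinsics, pixels), "world_to_cam" (4x4, takes a point from world to camera coordinates). Camera axes: x right, y down, z forward; pixel columns grow to the right and rows downward; lengths in mm; the calibration is good to about 2 mm. A picture is of the moment at which its call begins: read the wrist's pose just before it. get_calibration takes no time and is no camera call; for the wrist camera it gives the pose at the moment of the call.
- close_job(): hands the job in; it is judged then, once.
The state is a dict: "time": time; "joints": joint angles; "qd": joint speeds; "joint_torque": joint torques, N m; "ee_pos": TCP position; "tool_rot": TCP orientation; "wrist_force": force on the tool from outside, world axes, zero at the start; "torque": the same for the moment, N m; "finger_gap": finger opening in mm; "grasp_force": force on a finger pad.
Only numpy, scipy, OpenCV 4.12 (cv2) and the standard library are available. Lean on these libraries where they do the work, as an engineer would, in place of code of your own. Each camera call takes 0.05 s, during which the arm holds its last target. There are 200 camera calls.

## Task

Swing the bench magnifier round on its post until its round lens stands centrally over the small steel dish, and let go so that it stays there. Leave the dish where it lies.

Things in the scene. Friction and masses are not known exactly. Their poses are not given: they have to be found in the camera images.
- pivot (a point): Bench magnifier (fixed: dark round foot 110 mm across, thin steel post, black hub, one straight level arm towards the robot). This point is on the post's upright axis, 130 mm up, level with the arm; hub top at 152 mm. The arm swings only sideways about this axis, 60 degrees either way from the stand's -x; friction holds it where released; about 1.5 N at the grip swings it.
- lens_center (a point): Centre of the magnifier's round clear lens, in a black ring 103 mm across and 11 mm thick, on the arm 200 mm from the pivot axis, 130 mm above the bench. It starts roughly over a rough opal 45 mm high, a bystander. Axes are the arm's: x points to the pivot, z up.
- grip_point (a point): Where to hold the magnifier's upright grip: a round black peg, 15 mm across, standing on a tab at the outer rim of the lens ring, in line with pivot and lens, 262 mm from the pivot axis (62 mm beyond the lens centre). The point is on the peg's axis 166 mm above the bench; the peg rises from the tab's top (134 mm) to 193 mm. Axes are the arm's: x points to the pivot, z up.
- steel_dish: Small round shallow steel dish, 83 mm across, 13 mm high, with a few small cut stones fixed in it, loose on the bench about 200 mm from the pivot axis, left or right of the arm. Origin at the centre of its underside, z up. On the arm's other side stands a bystander: a round jar with a white lid, 50 mm across, 24 mm high.

How it is judged (in metres and radians):
At the end, for the whole second after the job is handed in: The lens centre stands within 30 mm, seen from above, of the centre of the steel dish, and the dish lies within 20 mm of where it was at the start (horizontal distance between lens_center and steel_dish below 0.03 m and distance of steel_dish from where it was at the start of the episode below 0.02 m); the robot touches nothing.
It fails at once if the steel dish is shifted by more than 20 mm (distance of steel_dish from where it was at the start of the episode above 0.02 m).
It also fails if it takes over 32 s, if anything falls off the work surface, if the arm or the gripper's body presses on something with over 40 N, if the wrist force passes 120 N, or if a joint passes its speed limit or range.

## Working session

There is one attempt and no reset: what is moved stays moved. The work goes in short steps, Python scripts to look and compute and a tool call to move; the robot and the scene stay as the last step left them, time stands still between calls to the robot, and variables do not carry over. Pictures are saved under pics/ and viewed, at most 10 in all, crops included, and the job is handed in when it is done.

Besides the shell and the picture viewer there is one more tool, called after ">>>" as a command line: name --argument value ..., lists and objects as JSON in quotes. move_arm: Moves the arm, as the interface text tells. Its arguments: {"type":"object","properties":{"commands":{"type":"array","items":{"type":"array"}},"squeeze":{"type":"number"}},"required":["commands"]}

```bash
mkdir -p pics; python3 - <<'E'
from workcell import sensors,cams
import cv2,numpy as np
for n in("top","scene"):
    cv2.imwrite(f"pics/{n}0.png",cams.read_camera(n)[:,:,::-1])
    c=cams.get_calibration(n);print(n,np.round(c["camera_matrix"],1).tolist(),np.round(c["world_to_cam"],3).tolist())
s=sensors.sense();print(s["time"],s["ee_pos"],s["tool_rot"],s["finger_gap"])
E
```

```text
top [[384.2, 0.0, 317.7], [0.0, 384.2, 208.5], [0.0, 0.0, 1.0]] [[-0.021, -1.0, -0.019, 7.111], [-0.983, 0.024, -0.181, 681.374], [0.181, 0.015, -0.983, 852.569], [0.0, 0.0, 0.0, 1.0]]
scene [[390.9, 0.0, 320.9], [0.0, 390.9, 201.2], [0.0, 0.0, 1.0]] [[0.864, -0.504, -0.007, -566.422], [-0.254, -0.422, -0.87, 290.29], [0.435, 0.753, -0.493, 607.029], [0.0, 0.0, 0.0, 1.0]]
0.1 [ 119.57983929 -510.98979591  230.88535647] [-3.11999523e+00 -3.60117058e-01 -2.16634530e-06] 85.29504590478534
```

View pics/top0.png

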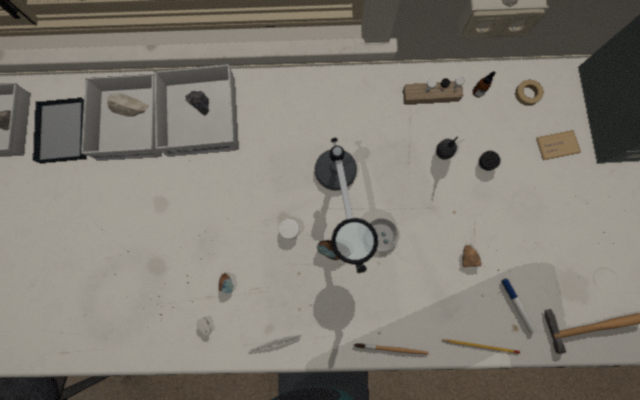

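View pics/scene0.png

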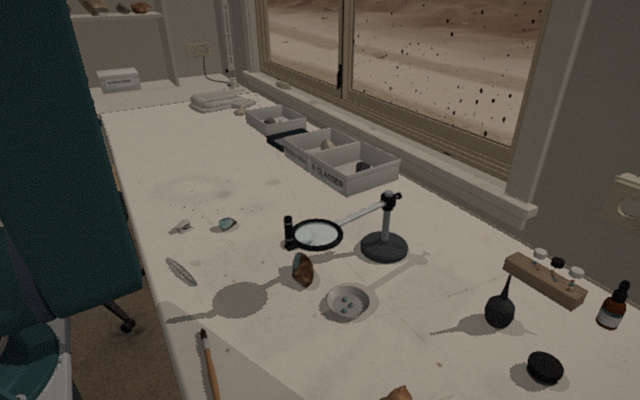

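The top view shows the hub at about (337,153), the lens at (355,241), the peg at (361,267), and the dish half under the lens at about (382,236). In the scene view the dish is at (348,301) and the peg at (289,233). I'll enlarge both.

```bash
cat > h.py <<'E'
import numpy as np
from workcell import cams
def ray(n,px,z,c=None):
    c=c or cams.get_calibration(n);T=np.array(c["world_to_cam"]);R,t=T[:3,:3],T[:3,3]
    d=R.T@np.linalg.inv(c["camera_matrix"])@[px[0],px[1],1];o=-R.T@t
    return (o+d*(z-o[2])/d[2])
E
python3 - <<'E'
import cv2,numpy as np
from h import *
a=cv2.imread("pics/top0.png")[140:280,290:410];b=cv2.imread("pics/scene0.png")[190:330,270:410]
cv2.imwrite("pics/c.png",np.hstack([cv2.resize(a,None,fx=3,fy=3,interpolation=2),cv2.resize(b,None,fx=3,fy=3,interpolation=2)]))
for l,n,p,z in[("hub","top",(337,153),152),("lens","top",(355,241),130),("pegtop","top",(361,266),193),("foot","top",(336,169),5),("dish","top",(382,236),10),("dish s","scene",(348,301),10),("hub s","scene",(389,197),152),("lens s","scene",(318,234),130),("peg s","scene",(288,218),193)]:
    print(l,ray(n,p,z).round(1))
E
```

```text
hub [787.8 -55.1 152. ]
lens [595.3 -88.8 130. ]
pegtop [539.6 -93.7 193. ]
foot [794.2 -57.1   5. ]
dish [ 617.7 -165.7   10. ]
dish s [ 622.  -161.4   10. ]
hub s [778.9 -73.4 152. ]
lens s [599.5 -87.6 130. ]
peg s [534.1 -99.6 193. ]
```

View pics/c.png

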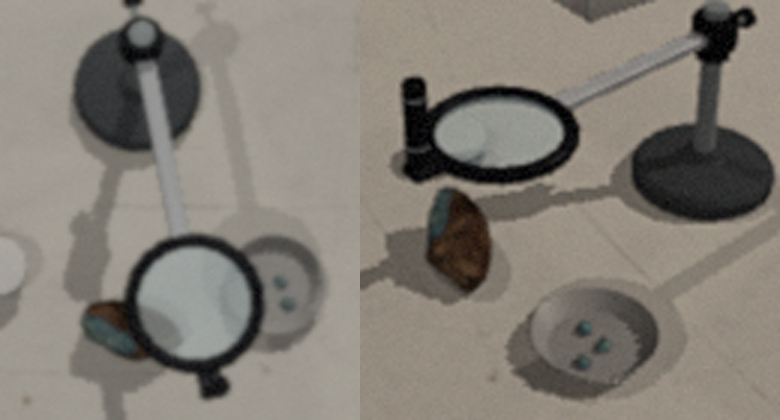

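From these crops, the pivot is at about (793,-57), the lens at (597,-88) and the peg at (534,-98). The dish is at about (618,-161), so the arm must swing about 22° to reach a yaw of about 30.7°. The tool's y axis is already nearly tangential to the swing. I'll hover over the peg first.

>>> move_arm --commands '[[[0, 0, 4], [497, -308, -20], 1], [[0, 0, 4], [497, -308, -20], 1], [[0, 0, 4], [497, -308, -20], 1], [[0, 0, 4], [497, -308, -20], 1], [[0, 0, 4], [497, -308, -20], 1], [[0, 0, 4], [497, -308, -20], 1], [[0, 0, 4], [497, -308, -20], 1], [[0, 0, 4], [497, -308, -20], 1], [[0, 0, 4], [497, -308, -20], 1], [[0, 0, 4], [497, -308, -20], 1]]' --squeeze 30

```text
time: 1.35
ee_pos: [535.0, -95.5, 250.7]
tool_rot: [-3.131, -0.256, 0.001]
wrist_force: [-0.5, -0.4, 0.2]
finger_gap: 85.4
grasp_force: 0.0
```

```bash
python3 - <<'E'
from workcell import sensors,cams
import cv2,numpy as np
s=sensors.sense();print(s["time"],s["ee_pos"],s["tool_rot"],s["qd"].round(2) if hasattr(s["qd"],"round") else s["qd"])
c=cams.get_calibration("wrist");np.save("wc.npy",c,allow_pickle=True)
cv2.imwrite("pics/w1.png",cams.read_camera("wrist")[:,:,::-1])
K=c["camera_matrix"];T=np.array(c["world_to_cam"])
for p in[(534,-98,193),(534,-98,134),(597,-88,130),(618,-161,13),s["ee_pos"]]:
    q=K@(T@[*p,1])[:3];print(p,(q[:2]/q[2]).round())
E
```

```text
1.35 [534.96417148 -95.5205354  250.74735164] [-3.13066055e+00 -2.55588877e-01  8.20402953e-04] [ 0.27  0.16  0.24  0.09 -0.01  0.28]
(534, -98, 193) [319. 216.]
(534, -98, 134) [319. 194.]
(597, -88, 130) [319. 119.]
(618, -161, 13) [381. 109.]
[534.96417148 -95.5205354  250.74735164] [316. 250.]
```

View pics/w1.png

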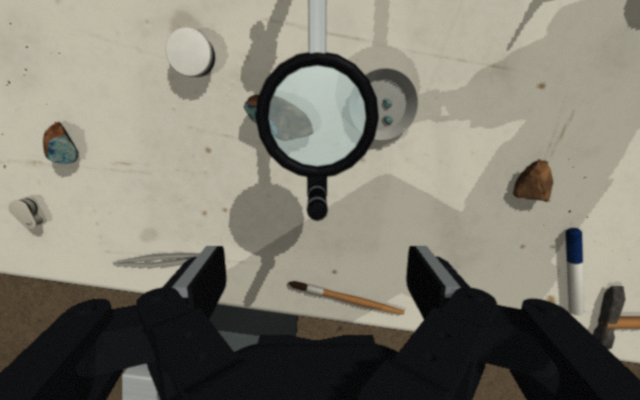

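The wrist view shows the peg top at (317,209), the lens centre at (318,115), and the dish centre at about (378,107). The arm is settling straight above, and these agree with the predictions to within a few mm.

```bash
python3 - <<'E'
from h import *
c=np.load("wc.npy",allow_pickle=True).item()
for l,p,z in[("peg",(317,209),193),("lens",(318,115),130),("dish",(378,107),13)]: print(l,ray("",p,z,c).round(1))
piv=np.array([793,-57])
for p in [(378,107)]:
    d=ray("",p,13,c)[:2]-piv;print(np.hypot(*d),np.degrees(np.arctan2(-d[1],-d[0])))
E
```

```text
peg [538.5 -95.5 193. ]
lens [599.9 -86.3 130. ]
dish [ 619.4 -156.6   13. ]
200.10723073537432 29.850087859848234
```

>>> move_arm --commands '[[[0, 0, 0], [4, -1, 40], 1], [[0, 0, 0], [4, -1, 80], 1], [[0, 0, 0], [4, -1, 104], 1], [[0, 0, 0], [4, -1, 104], 1], [[0, 0, 0], [4, -1, 104], -0.7], [[0, 0, 0], [4, -1, 104], -0.7], [[0, 0, 0], [4, -1, 104], -0.7], [[0, 0, 0], [4, -1, 104], -0.7], [[0, 0, 0], [4, -1, 104], -0.7], [[0, 0, 0], [4, -1, 104], -0.7]]' --squeeze 25

```text
time: 2.65
ee_pos: [537.3, -96.5, 147.6]
tool_rot: [3.131, 0.251, 0.001]
wrist_force: [-1.7, -0.4, 6.6]
finger_gap: 14.3
grasp_force: 24.3
```

>>> move_arm --commands '[[[0, 0, -2.1], [0.1, 9.6, 0], -0.7], [[0, 0, -4.3], [0.5, 19.6, 0], -0.7], [[0, 0, -6.4], [1.4, 29.2, 0], -0.7], [[0, 0, -8.5], [2.6, 38.7, 0], -0.7], [[0, 0, -10.7], [4.2, 48.6, 0], -0.7], [[0, 0, -12.8], [6, 58, 0], -0.7], [[0, 0, -14.9], [8.2, 67.4, 0], -0.7], [[0, 0, -17], [10.8, 76.6, 0], -0.7], [[0, 0, -19.2], [13.8, 86.2, 0], -0.7], [[0, 0, -21.3], [17.1, 95.2, 0], -0.7]]'

```text
time: 3.9
ee_pos: [570.5, -187.5, 147.7]
tool_rot: [-3.03, -0.828, -0.004]
wrist_force: [7.1, 6.3, 3.2]
finger_gap: 14.5
grasp_force: 24.3
```

```bash
python3 - <<'E'
from workcell import cams
import cv2,numpy as np
r=lambda n:cams.read_camera(n)[:,:,::-1]
t=r("top")[140:280,290:430];w=r("wrist")[0:280,180:460]
s=r("scene")[190:330,270:410]
f=lambda a,k:cv2.resize(a,None,fx=k,fy=k,interpolation=2)
cv2.imwrite("pics/c2.png",np.hstack([f(t,2),w,f(s,1.7)[:0] if 0 else f(s,2)])[:, :800])
E
```

```text
(no output)
```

View pics/c2.png

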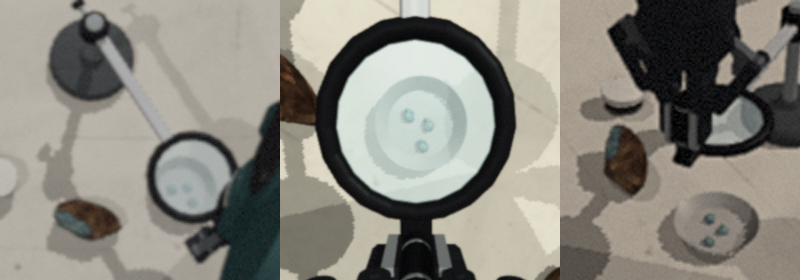

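The wrist view shows the dish whole through the lens. Its centre is at about pixel (316,123), and the ring centre is at (315,118). I'll compute the offset from these.

```bash
python3 - <<'E'
from h import *
a=ray("wrist",(315,118),130);b=ray("wrist",(316,123),13);print(a.round(1),b.round(1),np.hypot(*(a-b)[:2]).round(1))
from workcell import sensors
s=sensors.sense();print(s["time"],s["ee_pos"].round(1),np.round(s["wrist_force"],1))
E
```

```text
[ 626.8 -154.2  130. ] [ 621.6 -157.9   13. ] 6.4
4.05 [ 570.7 -187.9  147.7] [7.1 3.3 2.1]
```

The lens is about 6 mm off the dish centre, well within tolerance. Release and lift.

>>> move_arm --commands '[[[0, 0, 0], [0, 0, 0], 0.6], [[0, 0, 0], [0, 0, 0], 0.6], [[0, 0, 0], [0, 0, 0], 0.6], [[0, 0, 0], [0, 0, 0], 0.6], [[0, 0, 0], [0, 0, -20], 0.6], [[0, 0, 0], [0, 0, -50], 0.6], [[0, 0, 0], [0, 0, -85], 0.6], [[0, 0, 0], [0, 0, -120], 0.6], [[0, 0, 0], [0, 0, -120], 0.6], [[0, 0, 0], [0, 0, -120], 0.6]]'

```text
time: 5.3
ee_pos: [569.0, -187.7, 266.6]
tool_rot: [-3.031, -0.825, 0.001]
wrist_force: [-0.4, 0.2, -1.3]
finger_gap: 68.2
grasp_force: 0.0
```

```bash
python3 - <<'E'
from workcell import cams
import cv2
cv2.imwrite("pics/w3.png",cams.read_camera("wrist")[:,:,::-1])
E
```

```text
(no output)
```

View pics/w3.png

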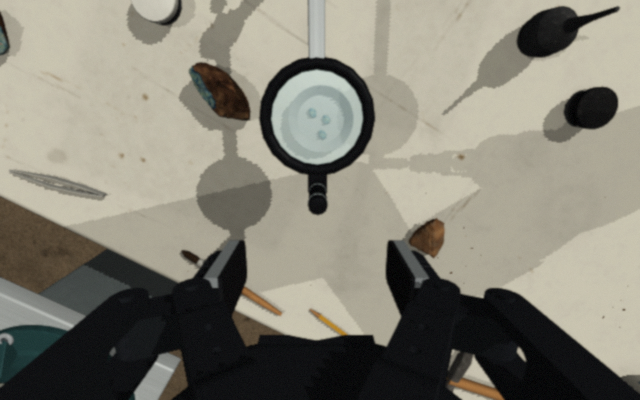

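The arm is clear of everything. The lens centre is at (317,116) and the dish shows through it, centred at about (317,120). Handing in.

```bash
python3 -c "
from workcell import close_job
print(close_job())"
```

```text
the job is handed in; nothing more can be done
None
```

The magnifier now stands with its lens over the steel dish, about 6 mm off centre by my last measurement before release; the dish was never touched, the gripper is clear, and I handed the job in at about 5.4 s (no verdict was returned).

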